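Rack the vials on the corner-tilt stand

ROBOT

A 7-joint arm with a two-finger parallel gripper is mounted at the origin on the work surface. World frame = base frame: x ahead of the robot, y to its left, z up, the work surface at z = 0. Lengths are in m, angles in degrees, forces in N, time in s.
With the tool pointing down it reaches from about 0.425 to 0.825 m from the base axis. Payload 3.6 kg.
Tool frame: the origin (TCP) lies midway between the tips of the shut fingers; the grasp point (between the pads) lies 19 mm behind it; z points along the fingers, y is the line along which they close (so a half turn about z gives the same grasp; the last joint's range is limited). The gripper opens to 93 mm and grips with 3 to 60 N. Pads are 15 mm wide; open, the fingers measure 128 mm over their backs; the gripper's body (75 mm by 188 mm) begins 65 mm behind the grasp point.
Start: joints at [67.867, 35.231, -0.722, 81.555, 0.464, 63.22, -2.315], TCP at [0.229, -0.608, 0.219] pointing down, gripper open.
Joint ranges: [-178.69, 178.69], [-17.37, 117.87], [-77.05, 75.6], [15.02, 138.74], [-78.02, 258.01], [0.78, 113.62], [-162.83, 162.83]. Speed limits (degrees/s): [159.86, 159.86, 180, 180, 180, 180, 180].

INTERFACE

Orientations are given as [roll, pitch, yaw] about the fixed x, y, z axes, in that order (R = Rz(yaw) Ry(pitch) Rx(roll)).
In Python, from rig import arm gives the robot as it stands. Calls block until the motion is done:
- arm.goto(position, orientation): joint-space move of the TCP to a pose.
- arm.move_linear(position, orientation=None, vel=0.15): straight line of the TCP; orientation=None keeps the orientation; vel is the mean speed in m/s.
- arm.move_joints(angles): joint-space move.
- arm.command_gripper(opening, grasp_force=None): finger opening in m; grasp_force is the grip in N (None keeps the last); returns when the fingers have stopped.
- arm.sleep(seconds).
- arm.solve_ik(position, orientation): joint angles nearest the present ones, or None.
- arm.get_state(): the state.
- arm.capture(name): name is "scene" or "top" or "wrist"; returns a dict with "pixels" (384x512x3 uint8, red, green, blue), "camera_matrix" (3x3 intrinsics, pixels), "k1" (the pictures are not rectified: a ray, as slopes to the right and down, at radius r is drawn at 1 + k1 r^2 times it, then the intrinsics apply), "world_to_cam" (4x4, takes a point from world to camera coordinates); the wrist camera has in their place "hand_eye" (4x4, takes a point from camera to tool coordinates, whose origin is the TCP and whose axes are the flange's). Camera axes: x right, y down, z forward; pixel columns grow to the right and rows downward; lengths in m; the calibration is good to about 2 mm. A picture is of the moment at which its call begins: read the wrist's pose just before it. There is no depth.
A pose or a line that the arm cannot do raises arm.PlanningError and nothing moves.
- arm.finish_job(): hands the job in; it is judged then, once.
Trained networks look in a picture, given as the dict that the camera call returned (one of the last four; its "shot" number tells which), for a name from the list of things; names that differ only in an ending like _2 or _b are one class to them, and where a whole thing is asked for, a point or a joint stands for the part that bears it (a point fixed in the world has none). Each returns a list of dicts, best first, with "score" (0 to 1); they miss things now and then, are a little off and sometimes report something else, mostly with a low value. They report only what shows in the picture. A call takes as long as a camera call.
- arm.boxes_of(picture, label): "location" ([row, column] as shares, 0 to 1, of the picture: columns of its width, rows of its height, amid what is visible of it).
The state is a dict: "clock": time; "q": joint angles; "qd": joint speeds; "effort": joint torques, N m; "eef_pos": TCP position; "eef_rot": TCP orientation; "ft_force": force on the tool from outside, world axes, zero at the start; "moment": the same for the moment, N m; "gripper_width": finger opening in m; "finger_force": force on a finger pad.
Only numpy, scipy, OpenCV 4.12 (cv2) and the standard library are available. Lean on these libraries where they do the work, as an engineer would, in place of code of your own. Each camera call takes 0.05 s, during which the arm holds its last target. There are 200 camera calls.

TASK

Put the full vial rack on the tilt stand so that the last of the sample pools in one corner of each vial: without dropping it, set it down flat on the slope, cut-off corner towards the stand's low corner, let go of it while it is still a finger's width or more up the slope from the long stop, and let it slide down into the corner. See that it ends flat and right up against both stops; if it hangs up, nudge it the rest of the way. Keep the vials upright, and leave the tilt and everything else on the bench as they are.

Things in the scene. Friction and masses are not known exactly. Their poses are not given: they have to be found in the camera images.
- rack: The full vial rack: off-white plastic block 96 (its x) by 50 (its y) by 22 mm high, all 18 holes (3 by 6) filled with fixed capped glass vials reaching 37 mm above its underside. 120 to 230 g. Origin: centre of the underside; z up. Its (-x, -y) corner is cut off at 45 degrees, 14 mm along each side. Stands on the bench at any yaw; grip it across its 50 mm width.
- rack_cut (a point): Middle of the rack's cut-off corner face, at the level of the underside (rack frame: x -41, y -18, z 0 mm). Axes as the rack.
- deck: Sloping top of the tilt stand: slick bare aluminium plate 150 (its x) by 116 mm (its y), 6 mm thick. Origin: its low corner, where the inner faces of the two stops meet, on the upper surface, 60 to 80 mm above the bench. z: plate's normal, clamped 0.38 to 0.50 rad from vertical. x runs up along the long stop, y up along the short stop; straight downhill is midway between -x and -y.
- long_stop (a point): Long steel stop, 136 mm long, 10 mm high above the plate, 6 mm thick: middle of the foot of its inner face (deck x 62, y 0 mm). Axes as the deck. The rack's long side ends against it.
- short_stop (a point): Short steel stop, 92 mm long, 10 mm high, 6 mm thick: middle of the foot of its inner face (deck x 0, y 46 mm). Axes as the deck. A 45-degree steel block, 10 mm high, fills the corner between the stops where deck x + y is under 11 mm, so only the rack's cut-off corner fits there.
- home (a point): Where the rack's origin comes to lie when fully home: deck x 48, y 25, z 0 mm, rack axes parallel to the deck's. Axes as the deck. Friction on plate and stops is low (0.09 to 0.16) and differs from day to day: let go, the rack slides down the slope, but it may stop short along one of the stops.
- stand: The stand's fixed grey base, 180 by 140 by 14 mm, with two cheeks up to the level pivot at 78 mm, clamped stiff (gives way only above 7 N m). Origin: centre of its underside on the bench; its -x, roughly towards the robot, is the downhill side. The deck overhangs it, reaching up to about 100 mm from the middle all round.
- part_rack: Bystander: a rack of the same make and size as the full one, with only four vials in its 18 holes. Origin: centre of the underside. Leave it.
- flask: Bystander: stoppered glass conical flask, 84 mm across, 176 mm high. Origin: centre of the underside.
- small_flask: Bystander: conical flask with a rubber bung, 66 mm across, 123 mm high. Origin: centre of the underside.
- beaker: Bystander: glass beaker, 68 mm across, 90 mm high. Origin: centre of the underside.
- vial: Bystander: one capped glass vial standing alone, 12 mm across, 32 mm high. Origin: centre of the underside.
- weigh_pot: Bystander: small lidded glass weighing pot, 40 mm across, 46 mm high. Origin: centre of the underside.
- strip_tube: Bystander: test-strip tube, 31 mm across, 94 mm high. Origin: centre of the underside.
- pipette: Bystander: micropipette lying along its x, 285 mm long, 32 mm high. Origin: under its middle, on the bench.

How it is judged:
By the outcome, as a careful person would: the job done as asked, in the order asked, and still so for the second after the job is handed in, with the robot touching nothing.
It also fails if it takes over 48 s, if anything falls off the work surface, if the arm or the gripper's body presses on something with over 40 N, if the wrist force passes 120 N, or if a joint passes its speed limit or range.

## Working session

There is one attempt and no reset: what is moved stays moved. The work goes in short steps, each a Python script; the robot and the scene stay as the last script left them, time stands still between calls to the robot, and variables do not carry over. Pictures are saved under pics/ and viewed, at most 10 in all, crops included, and the job is handed in when it is done.

```bash
mkdir -p pics
cat > look.py <<'E'
from rig import arm
import cv2,numpy as np,pickle
s=arm.get_state();print(s['clock'],s['eef_pos'],s['eef_rot'])
out={}
for n in("scene","top"):
    p=arm.capture(n);out[n]=p
    cv2.imwrite(f"pics/{n}0.png",cv2.resize(p["pixels"][:,:,::-1],(800,600),interpolation=cv2.INTER_CUBIC))
    print(n,p["camera_matrix"].tolist(),p["k1"],np.round(p["world_to_cam"],4).tolist())
    for l in("rack","rack_cut","part_rack","stand","deck","long_stop","short_stop","home"):
        try:r=arm.boxes_of(p,l)
        except Exception as e:r=[];print(e)
        print(l,[(round(d["score"],2),round(d["location"][1]*800),round(d["location"][0]*600)) for d in r[:3]])
pickle.dump(out,open("p0.pkl","wb"))
E
python3 look.py; ls
```

```text
0.0 [ 0.22858119 -0.6076214   0.21749377] [-1.79852265e+02  3.97682763e-03  2.06202158e+01]
scene [[392.8878916836294, 0.0, 258.90335047770304], [0.0, 392.8878916836294, 187.94631020984127], [0.0, 0.0, 1.0]] -0.002981394226242663 [[0.2275, 0.9736, 0.0198, -0.179], [0.5923, -0.1222, -0.7964, -0.2526], [-0.7729, 0.1929, -0.6045, 1.5118], [0.0, 0.0, 0.0, 1.0]]
rack [(0.69, 304, 313), (0.67, 448, 258)]
rack_cut [(0.69, 298, 314), (0.31, 449, 259), (0.29, 176, 410)]
part_rack [(0.62, 159, 345)]
stand [(0.89, 449, 286), (0.29, 606, 285)]
deck [(0.73, 450, 264)]
long_stop [(0.75, 454, 265)]
short_stop [(0.88, 446, 264)]
home [(0.85, 449, 262)]
top [[346.80578238894486, 0.0, 263.63589121057646], [0.0, 346.80578238894486, 189.0181487007583], [0.0, 0.0, 1.0]] -0.09087135888564585 [[0.0133, -0.9999, -0.0081, 0.0684], [-0.9889, -0.012, -0.1479, 0.5967], [0.1478, 0.01, -0.989, 0.8992], [0.0, 0.0, 0.0, 1.0]]
rack [(0.86, 520, 353), (0.39, 463, 423)]
rack_cut [(0.59, 525, 358)]
part_rack [(0.93, 651, 345)]
stand [(0.88, 371, 350)]
deck [(0.84, 369, 352)]
long_stop [(0.94, 373, 348)]
short_stop [(0.66, 367, 350)]
home [(0.98, 370, 350)]
look.py
p0.pkl
pics
```

View pics/top0.png

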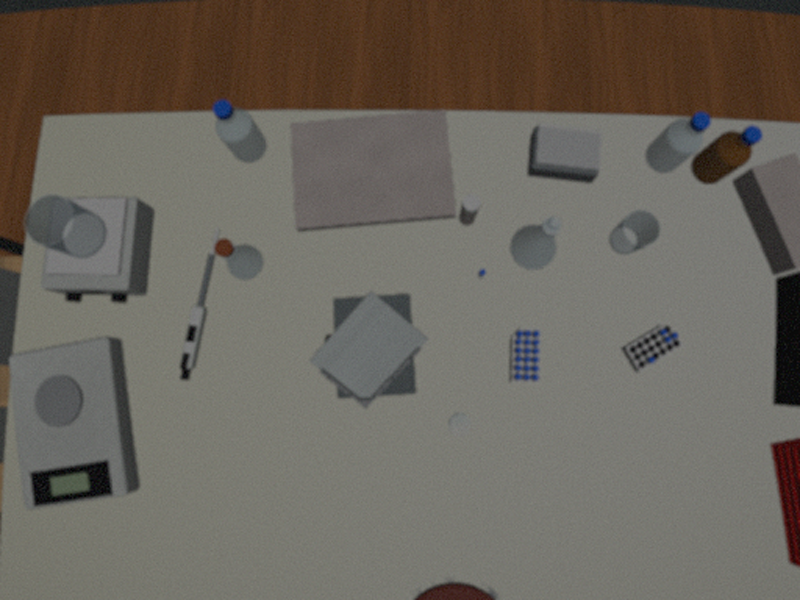

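View pics/scene0.png

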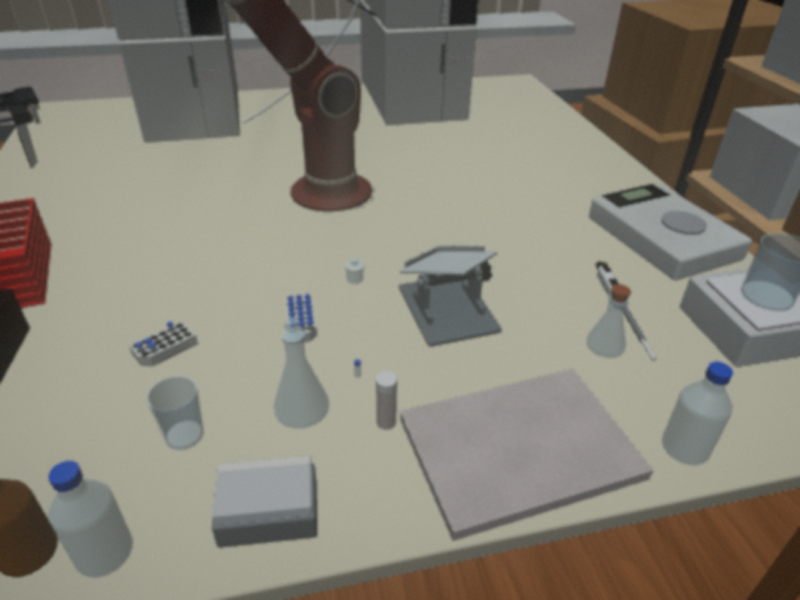

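The top view shows the rack at about (525,355), long axis roughly along world x. The deck's low corner is at (366,405), with its other corners at (312,357), (373,292) and (427,338). The weigh pot is at (457,422). Next I'll take wrist views of the rack and deck.

```bash
cat > h.py <<'E'
from rig import arm
import cv2,numpy as np,pickle
from scipy.spatial.transform import Rotation as R
def T(pos,rpy):
    M=np.eye(4);M[:3,:3]=R.from_euler('xyz',rpy,degrees=True).as_matrix();M[:3,3]=pos;return M
def unproj(p,uv,z):  # uv px -> world point on plane z
    K=p["camera_matrix"];d=np.array([p["k1"],0,0,0,0.])
    n=cv2.undistortPoints(np.array([[uv]],float),K,d)[0,0]
    C=np.linalg.inv(p["world_to_cam"]);r=C[:3,:3]@[n[0],n[1],1];o=C[:3,3]
    return o+r*(z-o[2])/r[2]
def proj(p,X):
    W=p["world_to_cam"];d=np.array([p["k1"],0,0,0,0.])
    return cv2.projectPoints(np.atleast_2d(X).astype(float),cv2.Rodrigues(W[:3,:3])[0],W[:3,3],p["camera_matrix"],d)[0][:,0]
def wrist(name):
    s=arm.get_state();p=arm.capture("wrist")
    p["world_to_cam"]=np.linalg.inv(T(s["eef_pos"],s["eef_rot"])@p["hand_eye"])
    pickle.dump(p,open(name+".pkl","wb"))
    cv2.imwrite(f"pics/{name}.png",cv2.resize(p["pixels"][:,:,::-1],(800,600),interpolation=cv2.INTER_CUBIC))
    return p
E
cat > s1.py <<'E'
from h import *
P=pickle.load(open("p0.pkl","rb"));t=P["top"]
for n,u,v,z in[("rack",525,355,.03),("deckc",370,350,.1),("low",366,405,.07),("pot",457,422,.04),("hi",373,292,.12),("part",651,347,.02)]:
    print(n,np.round(unproj(t,(u*.64,v*.64),z),3))
p=wrist("w0");print(np.round(p["hand_eye"],3).tolist(),p["camera_matrix"][0,0],p["k1"])
E
python3 s1.py
```

```text
rack [ 0.495 -0.123  0.03 ]
deckc [0.497 0.142 0.1  ]
low [0.408 0.149 0.07 ]
pot [ 0.38  -0.003  0.04 ]
hi [0.589 0.138 0.12 ]
part [ 0.511 -0.353  0.02 ]
[[0.0, -0.963, -0.269, 0.076], [1.0, 0.001, -0.001, 0.0], [0.001, -0.269, 0.963, -0.166], [0.0, 0.0, 0.0, 1.0]] 317.57997405822505 -0.011715911106525562
```

```bash
cat > s2.py <<'E'
from h import *
def show(p,labels):
    for l in labels:
        print(l,[(round(d["score"],2),round(d["location"][1]*800),round(d["location"][0]*600)) for d in arm.boxes_of(p,l)[:2]])
for n,pos in[("wa",(.52,-.10,.23)),("wb",(.53,.06,.27)),("wc",(.53,.19,.27))]:
    arm.goto(pos,(180,0,0)); p=wrist(n); print(n,arm.get_state()["clock"])
    show(p,("rack","rack_cut","deck","long_stop","short_stop","home"))
E
python3 s2.py
```

```text
wa 3.1
rack [(0.83, 428, 287), (0.18, 718, 12)]
rack_cut [(0.8, 429, 287), (0.3, 53, 314)]
deck [(0.72, 52, 318)]
long_stop [(0.74, 51, 314)]
short_stop [(0.65, 52, 319)]
home [(0.89, 58, 316)]
wb 4.15
rack [(0.8, 608, 290)]
rack_cut [(0.85, 608, 284)]
deck [(0.65, 280, 306)]
long_stop [(0.8, 275, 301)]
short_stop [(0.56, 278, 306)]
home [(0.84, 280, 306), (0.27, 609, 286)]
wc 5.0833
rack [(0.83, 757, 287), (0.48, 463, 310)]
rack_cut [(0.92, 758, 292), (0.6, 70, 241)]
deck [(0.84, 469, 315)]
long_stop [(0.77, 465, 311), (0.21, 759, 285)]
short_stop [(0.65, 468, 315)]
home [(0.84, 467, 312)]
```

View pics/wb.png

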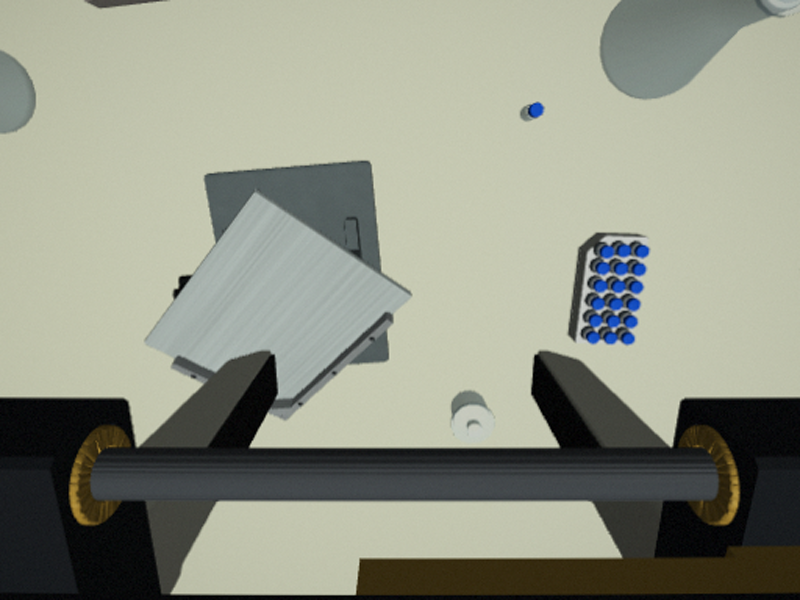

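View pics/wc.png

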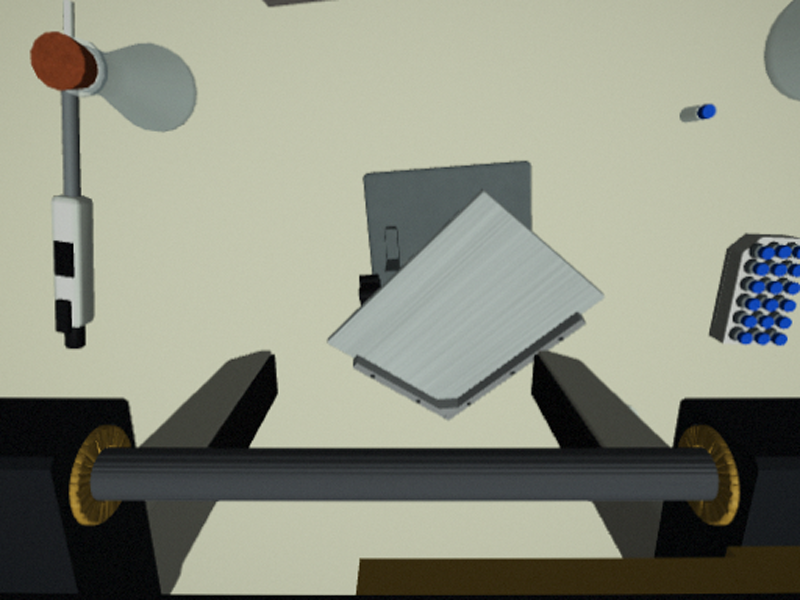

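View pics/wa.png

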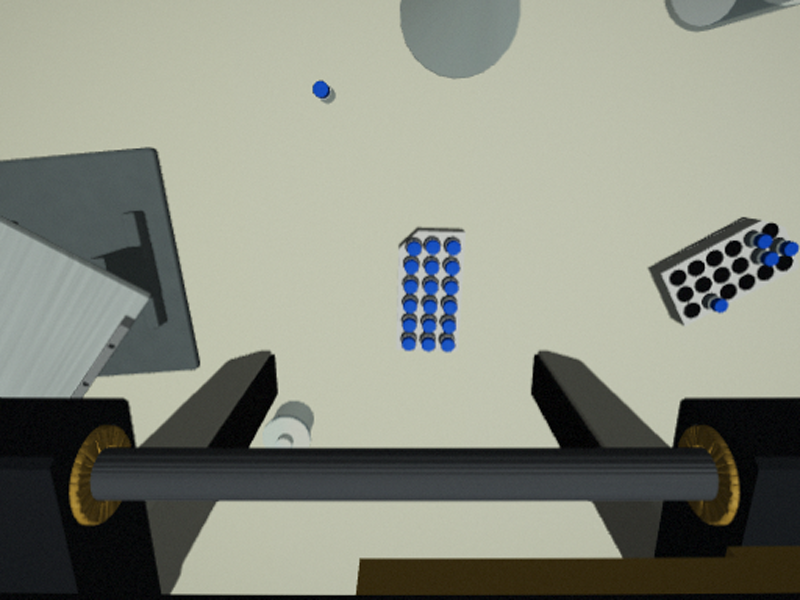

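The wrist views show the rack with its cut corner at image upper left, i.e. world (+x,+y), so its yaw is about 180. In wc the deck corners are at (485,191), (604,296) and (328,341), with the stops meeting near (448,405). Next I'll fit both poses and overlay the result.

```bash
cat > s3.py <<'E'
from h import *
from scipy.optimize import least_squares
A,B,C=[pickle.load(open(f"w{c}.pkl","rb")) for c in "abc"]; t=pickle.load(open("p0.pkl","rb"))["top"]
# rack: caps
def caps(p,box):
    hsv=cv2.cvtColor(p["pixels"],cv2.COLOR_RGB2HSV);m=cv2.inRange(hsv,(105,120,60),(130,255,255))
    k=np.zeros_like(m);x0,x1,y0,y1=[int(v*.64) for v in box];k[y0:y1,x0:x1]=m[y0:y1,x0:x1]
    n,_,st,c=cv2.connectedComponentsWithStats(k)
    return np.array([c[i] for i in range(1,n) if st[i,4]>12])
ca,cb=caps(A,(390,480,220,365)),caps(B,(570,665,220,365)); print(len(ca),len(cb))
gx,gy=np.meshgrid(np.arange(6)-2.5,np.arange(3)-1.); G=np.c_[gx.ravel(),gy.ravel()]
def pts(q):
    c,s=np.cos(q[2]),np.sin(q[2]);g=G*[q[4],q[5]]
    return np.c_[g@np.array([[c,s],[-s,c]])+q[:2],np.full(18,q[3])]
def rr(q):
    r=[]
    for p,c in((A,ca),(B,cb)):
        u=proj(p,pts(q));d=np.linalg.norm(c[:,None]-u[None],axis=2);r.append((c-u[d.argmin(1)]).ravel())
    return np.concatenate(r)
best=min((least_squares(rr,[.495+dx,-.123+dy,np.pi,.037,.015,.014],x_scale=[.01,.01,.05,.01,.001,.001],loss="soft_l1") for dx in(-.006,0,.006) for dy in(-.006,0,.006)),key=lambda s:s.cost)
q=best.x;print("rack",np.round(q,4),"yaw",np.degrees(q[2]),"rms px",np.sqrt(np.mean(rr(q)**2)))
for z in(0,.022):
  for n,u in(("cutA",(400,247)),("cutB",(415,232)),("endR",(464,232))): print(z,n,np.round(unproj(A,(u[0]*.64,u[1]*.64),z),4))
# deck
def Rd(yaw,tilt): # downhill midway between -x and -y
    ax=np.array([1,-1,0])/np.sqrt(2)  # rotate so that +x,+y go up
    return R.from_euler('z',yaw).as_matrix()@R.from_rotvec(ax*tilt).as_matrix()
M=lambda mx,my:np.array([[150-mx,116-my,0],[150-mx,-my,0],[-mx,116-my,0],[130,0,0],[0,92,0]])/1000
obs=[(B,[(257,191),(411,295),(145,345),(389,314),(174,358)]),(C,[(485,191),(604,296),(328,341),(580,312),(355,355)]),(t,[(373,292),(427,338),(312,357)])]
w={0:1}
def W(q,X): return X@Rd(q[3],q[4]).T+q[:3]
def rd(q):
    return np.concatenate([((proj(p,W(q,M(q[5]*1e3,q[6]*1e3))[:len(c)])-np.array(c)*.64)*(1 if p is not t else .4)).ravel() for p,c in obs])
s=least_squares(rd,[.41,.15,.07,-.8,.44,.007,.007],x_scale=[.01,.01,.01,.1,.1,.002,.002],loss="soft_l1");d=s.x
print("deck",np.round(d,4),"yaw",np.degrees(d[3]));print(np.round(rd(d).reshape(-1,2),1).tolist())
print("axes",np.round(Rd(d[3],d[4]),3).tolist())
pickle.dump((q,d),open("fit.pkl","wb"))
ov=cv2.resize(C["pixels"][112:272,200:400][:,:,::-1],None,fx=3.7,fy=3.7,interpolation=cv2.INTER_CUBIC)
def ln(X,col): cv2.polylines(ov,[np.int32(((proj(C,W(d,np.array(X)/1000))-[200,112]+.5)*3.7))],False,col,1)
mx,my=d[5]*1e3,d[6]*1e3
ln([(-mx,-my,0),(150-mx,-my,0),(150-mx,116-my,0),(-mx,116-my,0),(-mx,-my,0)],(0,0,255))
ln([(130,0,0),(11,0,0),(0,11,0),(0,92,0)],(0,255,0));ln([(130,0,10),(11,0,10),(0,11,10),(0,92,10)],(255,0,0))
cv2.imwrite("pics/ov.png",ov)
E
python3 s3.py
```

```text
18 17
rack [ 0.4961 -0.1208  3.1094  0.0338  0.0151  0.0151] yaw 178.1530362181265 rms px 0.671475266066495
0 cutA [ 0.528  -0.0981  0.    ]
0 cutB [ 0.5401 -0.1101  0.    ]
0 endR [ 0.54   -0.1492  0.    ]
0.022 cutA [ 0.5318 -0.0983  0.022 ]
0.022 cutB [ 0.5432 -0.1096  0.022 ]
0.022 endR [ 0.5431 -0.1465  0.022 ]
deck [ 0.4118  0.1549  0.0787 -0.7133  0.3462  0.0008  0.0017] yaw -40.86625262994709
[[-0.1, -0.2], [-2.4, 0.7], [-0.2, -1.5], [-1.3, -1.1], [0.3, -0.6], [0.6, -0.2], [0.1, 0.3], [2.1, 0.8], [-0.3, 0.4], [1.2, 1.1], [-1.1, -0.4], [-0.8, -0.1], [-1.1, 0.5]]
axes [[0.714, 0.612, -0.338], [-0.657, 0.753, -0.024], [0.24, 0.24, 0.941]]
```

View pics/ov.png

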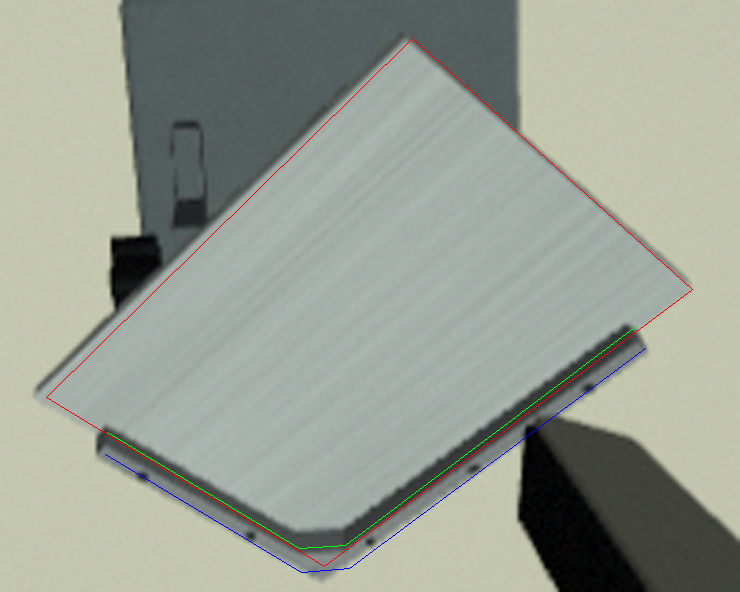

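The overlay crop shows the foot-line fit is off by about 15 crop px. Better points in this crop: plate (406,36), (690,284), (38,391), stop foot ends (630,325) and (106,428), and block foot (298,531) and (344,528). I'll crop wb the same way.

Run:
```python
from h import *
B=pickle.load(open("wb.pkl","rb"))
cv2.imwrite("pics/wbc.png",cv2.resize(B["pixels"][112:272,85:285][:,:,::-1],None,fx=3.7,fy=3.7,interpolation=cv2.INTER_CUBIC))
```

```text
(no output)
```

View pics/wbc.png

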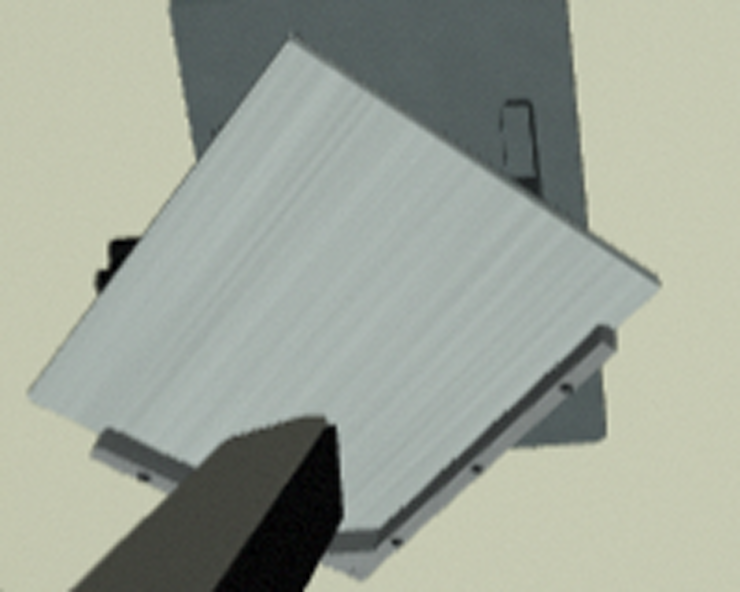

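```bash
cat > s4.py <<'E'
from h import *
from scipy.optimize import least_squares
B,C=[pickle.load(open(f"w{c}.pkl","rb")) for c in "bc"]
def Rd(yaw,tilt): return R.from_euler('z',yaw).as_matrix()@R.from_rotvec(np.array([1,-1,0])/np.sqrt(2)*tilt).as_matrix()
def M(mx,my): return np.array([[150-mx,116-my,0],[150-mx,-my,0],[-mx,116-my,0],[130,0,0],[0,92,0],[11,0,0],[0,11,0]])/1000
cb=np.array([(291,38),(659,285),(30,391),(600,325),(108,431),(377,530)])/3.7+[85,112]-.4
cc=np.array([(406,36),(690,286),(38,391),(630,325),(106,430),(344,528),(298,531)])/3.7+[200,112]-.4
obs=[(B,cb),(C,cc)]
def W(q,X): return X@Rd(q[3],q[4]).T+q[:3]
def rd(q,free=1):
    r=[(proj(p,W(q,M(q[5]*1e3,q[6]*1e3))[:len(c)])-c-(q[7:9] if p is C else -q[7:9])).ravel() for p,c in obs]
    return np.concatenate(r+[(q[5:7]-.007)/.003,q[7:9]/1.])
s=least_squares(rd,[.41,.15,.07,-.7,.44,.007,.007,0,0],x_scale=[.01,.01,.01,.1,.1,.002,.002,1,1]);d=s.x
cov=np.linalg.inv(s.jac.T@s.jac)*.5**2
print("deck",np.round(d,4),"yaw",np.degrees(d[3]));print("sd",np.round(np.sqrt(np.diag(cov)),4));print(np.round(rd(d)[:26].reshape(-1,2),1).tolist())
q,_=pickle.load(open("fit.pkl","rb"));pickle.dump((q,d),open("fit.pkl","wb"))
# independent triangulation
for i in range(6):
    X=least_squares(lambda X:np.r_[proj(B,X)[0]-cb[i],proj(C,X)[0]-cc[i]],[.5,.15,.1]);print(i,np.round(X.x,4),round(np.sqrt(2*X.cost),2),np.round(W(d,M(d[5]*1e3,d[6]*1e3))[i],4))
P=pickle.load(open("p0.pkl","rb"))
for n in("top","scene"): print(n,np.round(proj(P[n],W(d,M(d[5]*1e3,d[6]*1e3)))[:5]/.64).tolist())
E
python3 s4.py
```

```text
deck [ 4.146e-01  1.549e-01  7.380e-02 -7.100e-01  4.008e-01  3.000e-04
  8.000e-04  7.659e-01  1.570e-01] yaw -40.681350280483656
sd [0.0004 0.0002 0.0007 0.002  0.0057 0.0004 0.0004 0.1787 0.1347]
[[-0.3, 0.7], [-1.8, -0.5], [0.2, 0.5], [1.6, -0.6], [-0.8, -1.0], [0.6, 0.7], [1.0, 0.9], [-0.2, -0.9], [1.0, -0.0], [0.3, -0.7], [-0.5, -1.2], [-0.7, 0.9], [-0.7, 1.0]]
0 [0.5888 0.1443 0.1409] 0.36 [0.5884 0.1436 0.1468]
1 [0.5164 0.0533 0.107 ] 0.0 [0.5193 0.0561 0.1148]
2 [0.4809 0.245  0.0989] 0.17 [0.483  0.242  0.1055]
3 [0.5051 0.0705 0.1092] 0.13 [0.5059 0.0696 0.1096]
4 [0.466  0.2251 0.094 ] 0.07 [0.4694 0.2242 0.0991]
5 [0.4228 0.1477 0.0756] 0.38 [0.4223 0.1476 0.0768]
top [[368.0, 290.0], [423.0, 336.0], [308.0, 358.0], [415.0, 345.0], [319.0, 367.0]]
scene [[465.0, 270.0], [402.0, 268.0], [497.0, 250.0], [408.0, 266.0], [485.0, 250.0]]
```

```bash
cat > s5.py <<'E'
exec(open("s4.py").read().split("s=least_squares")[0])
A=pickle.load(open("wa.pkl","rb"));P=pickle.load(open("p0.pkl","rb"))
src=open("s3.py").read();exec(src[src.index("def caps"):src.index("ca,cb")])
src2=src[src.index("gx,gy"):src.index("def rr")];exec(src2)
for n,p,box,g in(("A",A,(390,480,220,365),0),("B",B,(570,665,220,365),0),("C",C,(730,800,220,365),0),("top",P["top"],(505,550,320,395),0),("scene",P["scene"],(280,320,285,345),0)):
    c=caps(p,box)
    f=lambda q:(lambda u:(c-u[np.linalg.norm(c[:,None]-u[None],axis=2).argmin(1)]).ravel())(proj(p,pts([q[0],q[1],q[2],.037,.015,.015])))
    if len(c)>6: s=min((least_squares(f,[.496+a,-.121+b,3.11],x_scale=[.01,.01,.05],loss="soft_l1") for a in(-.006,0,.006) for b in(-.006,0,.006)),key=lambda s:s.cost);print(n,len(c),np.round(s.x,4),np.sqrt(np.mean(f(s.x)**2)))
    else:
        hsv=cv2.cvtColor(p["pixels"],cv2.COLOR_RGB2HSV);m=cv2.inRange(hsv,(105,110,50),(130,255,255));x0,x1,y0,y1=[int(v*.64) for v in box];k=np.zeros_like(m);k[y0:y1,x0:x1]=m[y0:y1,x0:x1];mo=cv2.moments(k,True);print(n,"centroid",np.round(unproj(p,(mo['m10']/mo['m00'],mo['m01']/mo['m00']),.035),4))
print("pots etc. bias check: vial cap")
for n,p,u in(("A",A,(321,89)),("B",B,(536,110)),("C",C,(708,111)),("top",P["top"],(482,272)),("scene",P["scene"],(358,363))):print(n,np.round(unproj(p,(u[0]*.64,u[1]*.64),.032),4))
def rd(q,sg):
    r=[(proj(p,W(q,M(0,0))[:len(c)])-c-(q[5:7] if p is C else q[7:9])).ravel() for p,c in obs]
    return np.concatenate(r+[q[5:9]/sg])
for sg in(.01,1,3):
    s=least_squares(rd,[.41,.15,.07,-.7,.44,0,0,0,0],x_scale=[.01,.01,.01,.1,.1,1,1,1,1],args=(sg,));d=s.x
    print(sg,np.round(d,4),"rms",np.sqrt(np.mean(rd(d,sg)[:26]**2)))
    if sg==1: dd=d
print(np.round(rd(dd,1)[:26].reshape(-1,2),1).tolist())
q,_=pickle.load(open("fit.pkl","rb"));pickle.dump((q,dd),open("fit.pkl","wb"))
for n in("top","scene"): print(n,np.round(proj(P[n],W(dd,M(0,0)))[:5]/.64).tolist())
E
python3 s5.py
```

```text
A 18 [ 0.4969 -0.1206  3.1065] 0.30321421518096814
B 17 [ 0.4972 -0.1193  3.1138] 0.8755975025499279
C 12 [ 0.4968 -0.116   3.1782] 1.725371974067104
top centroid [ 0.4959 -0.1236  0.035 ]
scene centroid [ 0.4941 -0.1211  0.035 ]
pots etc. bias check: vial cap
A [ 0.6424 -0.0449  0.032 ]
B [ 0.6422 -0.0435  0.032 ]
C [ 0.6426 -0.043   0.032 ]
top [ 0.6412 -0.0479  0.032 ]
scene [ 0.6477 -0.0447  0.032 ]
0.01 [ 4.135e-01  1.550e-01  7.180e-02 -7.117e-01  3.984e-01  3.000e-04
  1.000e-04 -3.000e-04 -1.000e-04] rms 0.9443308683237005
1 [ 0.4142  0.1548  0.0729 -0.7109  0.4042  0.6096  0.1286 -0.7099 -0.1623] rms 0.8338076847915213
3 [ 0.4145  0.1552  0.0732 -0.7111  0.4058  0.4231  0.065  -1.2362 -0.2632] rms 0.8260643294620356
[[-0.6, 0.7], [-2.0, -0.7], [0.0, 0.2], [1.6, -0.2], [-0.5, -0.9], [0.7, 0.7], [1.0, 0.9], [-0.3, -1.0], [1.0, -0.3], [0.3, -0.3], [-0.2, -1.1], [-0.6, 0.9], [-0.6, 1.0]]
top [[368.0, 290.0], [423.0, 336.0], [308.0, 358.0], [415.0, 345.0], [319.0, 367.0]]
scene [[465.0, 270.0], [402.0, 269.0], [497.0, 250.0], [408.0, 266.0], [485.0, 250.0]]
```

```bash
cat >> h.py <<'E'
q_,d_=pickle.load(open("fit.pkl","rb"))
def Rd(yaw,tilt): return R.from_euler('z',yaw).as_matrix()@R.from_rotvec(np.array([1,-1,0])/np.sqrt(2)*tilt).as_matrix()
D=np.eye(4);D[:3,:3]=Rd(d_[3],d_[4]);D[:3,3]=d_[:3]
Fl={1:np.diag([-1.,1,-1]),2:np.diag([1.,-1,-1])}
def deckpose(x,y,z,opt): # tool pose, deck coords mm, tool z = -normal
    return D[:3,:3]@(np.array([x,y,z])/1e3)+D[:3,3], R.from_matrix(D[:3,:3]@Fl[opt]).as_euler('xyz',degrees=True)
def rackpose(z,opt):
    return np.array([.4965,-.1212,z]),R.from_matrix(R.from_euler('z',3.107).as_matrix()@Fl[opt]).as_euler('xyz',degrees=True)
E
python3 - <<'E'
from h import *
print(arm.get_state()["q"])
for o in(1,2):
    for n,pp in(("g",rackpose(.004,o)),("gu",rackpose(.16,o)),("p",deckpose(68,60,4,o)),("pu",deckpose(68,60,60,o)),("puu",deckpose(68,60,130,o))):
        s=arm.solve_ik(*pp);print(o,n,np.round(pp[0],3),np.round(pp[1],1),None if s is None else np.round(s,0))
E
```

```text
[ -16.73387356   24.86717273   -7.72662555   91.78737103    3.64505927
   63.58492383 -115.49286148]
1 g [ 0.496 -0.121  0.004] [180.   0.  -2.] [ 14.  42.  -3. 115.   6.  23. -87.]
1 gu [ 0.496 -0.121  0.16 ] [180.   0.  -2.] [ 14.  27.  -4. 109.   3.  44. -83.]
1 p [0.496 0.155 0.112] [163.2  16.1 136.9] [-21.  27.  -5. 129.  80.  11. -54.]
1 pu [0.474 0.154 0.164] [163.2  16.1 136.9] [ -9.  21. -22. 129.  59.  20. -34.]
1 puu [0.447 0.152 0.228] [163.2  16.1 136.9] [ -1.  12. -31. 127.  39.  27. -14.]
2 g [ 0.496 -0.121  0.004] [180.   0. 178.] [ 36.  48. -40. 115.  52.  37.  49.]
2 gu [ 0.496 -0.121  0.16 ] [180.   0. 178.] [ 42.  34. -48. 108.  32.  52.  67.]
2 p [0.496 0.155 0.112] [-163.2  -16.1  -43.1] [ -36.   28.   16.  130.    7.    1. -161.]
2 pu [0.474 0.154 0.164] [-163.2  -16.1  -43.1] [ -57.   24.   43.  130.  -49.   13. -104.]
2 puu [0.447 0.152 0.228] [-163.2  -16.1  -43.1] [ -54.   12.   33.  128.    3.   20. -157.]
```

Run:
```python
from h import *
p,o=rackpose(.12,1); arm.goto(p,o)
p[2]=.004; arm.move_linear(p,vel=.1)
print(arm.get_state()["ft_force"]);arm.command_gripper(.04,35)
s=arm.get_state();print(s["clock"],s["gripper_width"],s["finger_force"],s["eef_pos"],s["ft_force"])
p[2]=.21; arm.move_linear(p,vel=.1)
s=arm.get_state();print(s["clock"],s["gripper_width"],s["finger_force"],s["eef_pos"],s["ft_force"],s["moment"])
w=wrist("wg"); print(np.round(arm.solve_ik(*deckpose(68,60,60,1))))
```

```text
[0.78622902 0.53387234 0.22491728]
8.75 0.04990794900924696 34.999380111694336 [ 0.49648247 -0.12123733  0.00401217] [ 0.5524497  -0.07444883  0.96552591]
10.9583 0.050075379857905104 34.99872028827667 [ 0.49619307 -0.12112325  0.20948426] [-0.82134459 -0.06186338 -2.75859567] [ 0.07121985  0.02432344 -0.05600489]
[-10.  21. -21. 129.  59.  19. -33.]
```

View pics/wg.png

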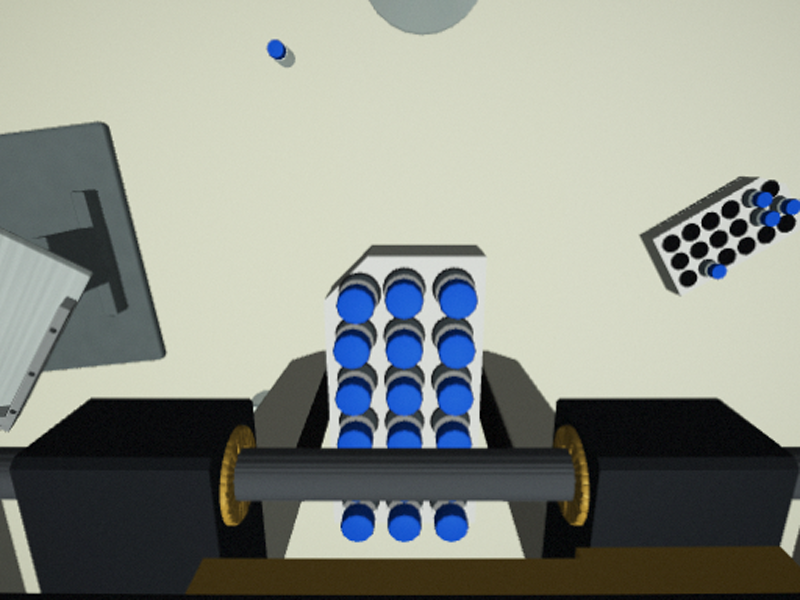

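The rack is held square, cut corner on tool +x at (345,270). Next I'll carry it over the deck and lower it along the normal until it touches.

Run:
```python
from h import *
n=D[:3,2]
arm.goto(*deckpose(68,60,120,1))
arm.move_linear(*deckpose(68,60,18,1),vel=.12)
arm.sleep(.2)
s0=arm.get_state();f0,m0=np.array(s0["ft_force"]),np.array(s0["moment"]);print(s0["clock"],s0["eef_pos"],deckpose(68,60,18,1)[0],f0,m0)
z=18
while z>-6:
    z-=1; arm.move_linear(deckpose(68,60,z,1)[0],vel=.02); s=arm.get_state()
    f=D[:3,:3].T@(s["ft_force"]-f0);m=D[:3,:3].T@(s["moment"]-m0)
    if f[2]>.7 or z<6: print(z,np.round(f,2),np.round(m,3),round(s["clock"],2))
    if f[2]>4: break
p=arm.capture("scene");r=p["pixels"][110:240,200:370][:,:,::-1];cv2.imwrite("pics/sp.png",cv2.resize(r,None,fx=4.5,fy=4.5,interpolation=cv2.INTER_CUBIC))
```

```text
13.2833 [0.49079014 0.15477368 0.12560431] [0.49055399 0.15485909 0.12505295] [-0.04117392 -0.6160928  -2.3967609 ] [-0.02137372  0.43388857  0.03966291]
5 [ 0.12 -0.15 -0.01] [ 0.042 -0.032 -0.022] 16.53
4 [-0.31  1.53  0.68] [-0.036 -0.043 -0.016] 16.78
3 [ 0.59 -0.82  0.32] [-0.021 -0.061 -0.044] 17.03
2 [-0.41  1.17  0.22] [-0.024 -0.059 -0.019] 17.28
1 [-0.53  1.12  4.92] [-0.178 -0.046 -0.016] 17.53
```

View pics/sp.png

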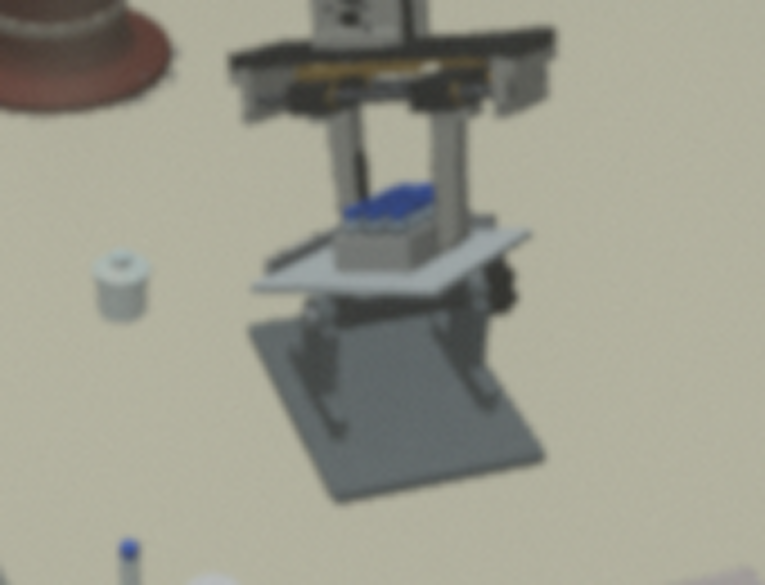

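The rack looks to be sitting flat on the plate, well up from the stops. I'll release it and withdraw along the normal.

Run:
```python
from h import *
arm.command_gripper(.062)
s=arm.get_state();print(s["clock"],s["gripper_width"])
arm.move_linear(deckpose(68,60,60,1)[0],vel=.2)
s=arm.get_state();print(s["clock"],np.round(s["eef_pos"],3))
arm.move_linear(deckpose(68,60,120,1)[0],vel=.2)
arm.goto((.53,.15,.27),(180,0,0)); s=arm.get_state();print(s["clock"]);p=wrist("wr")
r=p["pixels"][112:272,150:350][:,:,::-1]; cv2.imwrite("pics/wrc.png",cv2.resize(r,None,fx=3.7,fy=3.7,interpolation=cv2.INTER_CUBIC))
```

```text
18.05 0.06222556558133539
18.675 [0.474 0.153 0.164]
20.575
```

View pics/wrc.png

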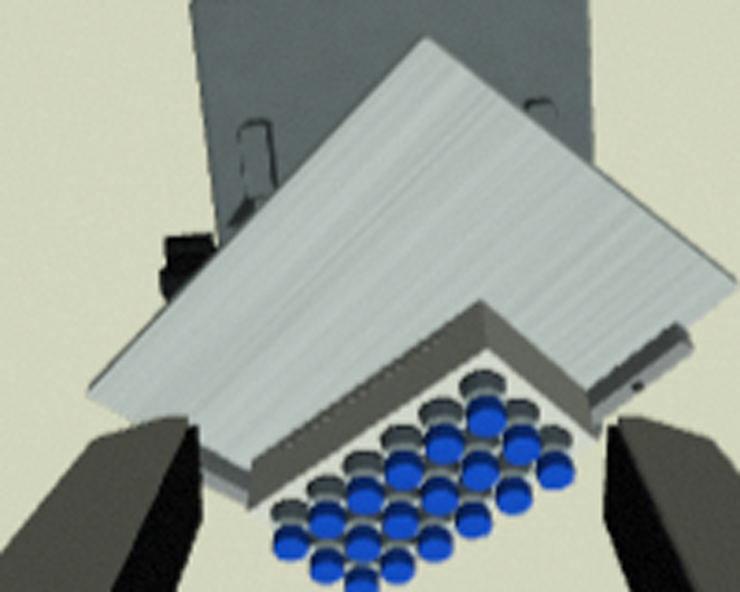

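The rack has slid down with its cut corner in the low corner. Its far foot corner is at crop (480,300), its left foot corner about (250,462) and its right about (588,388). I'll compute the remaining gaps in deck coordinates.

```bash
cat > s6.py <<'E'
from h import *
from scipy.optimize import least_squares
p=pickle.load(open("wr.pkl","rb"))
c=lambda L:np.array(L)/3.7+[150,112]-.4
ref=c([(426,38),(736,282),(90,392),(681,323)]);Mo=np.array([[150,116,0],[150,0,0],[0,116,0],[130,0,0]])/1e3
def dd(q): return Rd(q[3],q[4]),q[:3]
def f(q,m=Mo): return (proj(p,m@Rd(q[3],q[4]).T+q[:3])-ref).ravel()
prior=np.array(d_[:5]);prior[:3]-=D[:3,2]*.0025
s=least_squares(lambda q:np.r_[f(q),(q-prior)/[.004,.004,.002,.02,.015]],prior,x_scale=[.01,.01,.01,.1,.1]);q=s.x
print(np.round(q,4),np.round(f(q),1))
Rq,t=dd(q)
K=p["camera_matrix"];k=np.array([p["k1"],0,0,0,0.]);Ci=np.linalg.inv(p["world_to_cam"])
for n,u in zip(("96,50","0,50","96,0"),c([(480,300),(250,461),(589,388)])):
    v=cv2.undistortPoints(u.reshape(1,1,2),K,k)[0,0];r=Rq.T@(Ci[:3,:3]@[v[0],v[1],1]);o=Rq.T@(Ci[:3,3]-t);print(n,np.round(1e3*(o-r*o[2]/r[2])[:2],1))
# caps fit in deck frame: 37 mm above plate
hsv=cv2.cvtColor(p["pixels"],cv2.COLOR_RGB2HSV);m=cv2.inRange(hsv,(105,120,60),(130,255,255));m[:200]=0;m[:,:215]=0;m[:,315:]=0
n,_,st,ce=cv2.connectedComponentsWithStats(m);ce=np.array([ce[i] for i in range(1,n) if 30<st[i,4]<200 and ce[i][1]<262]);print(len(ce))
gx,gy=np.meshgrid((np.arange(6)-2.5)*.015,(np.arange(3)-1.)*.015);G=np.c_[gx.ravel(),gy.ravel()]
def g(a):
    cc,ss=np.cos(a[2]),np.sin(a[2]);X=np.c_[G@np.array([[cc,ss],[-ss,cc]])+a[:2],np.full(18,.0355)];u=proj(p,X@Rq.T+t)
    return (ce-u[np.linalg.norm(ce[:,None]-u[None],axis=2).argmin(1)]).ravel()
b=min((least_squares(g,[.048+i,.025+j,0],x_scale=[.01,.01,.05],loss="soft_l1") for i in(-.005,0,.005,.01) for j in(-.005,0,.005,.01)),key=lambda s:s.cost)
print("rack centre deck mm",np.round(b.x[:2]*1e3,1),"yaw deg",np.degrees(b.x[2]),np.sqrt(np.mean(g(b.x)**2)))
E
python3 s6.py
```

```text
[ 0.4142  0.1547  0.0726 -0.7072  0.4105] [ 0.3  0.3 -0.6 -0.2  0.6 -0.3 -0.3 -0.1]
96,50 [99.3 50.7]
0,50 [ 4.9 61.6]
96,0 [95.2  1.4]
0Traceback (most recent call last):
  File "s6.py", line 22, in <module>
    b=min((least_squares(g,[.048+i,.025+j,0],x_scale=[.01,.01,.05],loss="soft_l1") for i in(-.005,0,.005,.01) for j in(-.005,0,.005,.01)),key=lambda s:s.cost)
  File "s6.py", line 22, in <genexpr>
    b=min((least_squares(g,[.048+i,.025+j,0],x_scale=[.01,.01,.05],loss="soft_l1") for i in(-.005,0,.005,.01) for j in(-.005,0,.005,.01)),key=lambda s:s.cost)
           ~~~~~~~~~~~~~^^^^^^^^^^^^^^^^^^^^^^^^^^^^^^^^^^^^^^^^^^^^^^^^^^^^^^^^^^
    return func(*args, **kwargs)
    vector_fun = VectorFunction(
        fun_wrapped,
    ...<6 lines>...
        workers=workers
    )
    self._update_fun()
    ~~~~~~~~~~~~~~~~^^
    self.f = self.fun_wrapped(xp_copy(self.x))
             ~~~~~~~~~~~~~~~~^^^^^^^^^^^^^^^^^
    return np.atleast_1d(self.fun(x))
                         ~~~~~~~~^^^
    return self.f(x, *self.args, **self.kwargs)
           ~~~~~~^^^^^^^^^^^^^^^^^^^^^^^^^^^^^^
  File "s6.py", line 21, in g
    return (ce-u[np.linalg.norm(ce[:,None]-u[None],axis=2).argmin(1)]).ravel()
                                ~~~~~~~~~~^~~~~~~~
ValueError: operands could not be broadcast together with shapes (0,1) (1,18,2)
```

```bash
sed -i 's/^hsv=.*/hsv=cv2.cvtColor(p["pixels"],cv2.COLOR_RGB2HSV);m=cv2.inRange(hsv,(105,120,60),(130,255,255));m[:205]=0;m=cv2.erode(m,np.ones((3,3)))/; s/30<st\[i,4\]<200 and ce\[i\]\[1\]<262/8<st[i,4]<200 and 215<ce[i][0]<315/' s6.py
sed -i 's/;print(len(ce))/;print(len(ce),np.round((ce-[150,112])*3.7).tolist())/' s6.py; python3 s6.py
```

```text
[ 0.4142  0.1547  0.0726 -0.7072  0.4105] [ 0.3  0.3 -0.6 -0.2  0.6 -0.3 -0.3 -0.1]
96,50 [99.3 50.7]
0,50 [ 4.9 61.6]
96,0 [95.2  1.4]
18 [[485.0, 416.0], [443.0, 443.0], [520.0, 444.0], [402.0, 470.0], [478.0, 470.0], [552.0, 469.0], [363.0, 495.0], [438.0, 496.0], [511.0, 494.0], [326.0, 520.0], [399.0, 520.0], [470.0, 519.0], [289.0, 541.0], [362.0, 543.0], [433.0, 542.0], [326.0, 564.0], [395.0, 565.0], [359.0, 582.0]]
rack centre deck mm [51.7 33.5] yaw deg -6.387689019664275 0.3459959664902678
```

The rack has hung up: it is turned -6.4° and held between both stops. I'll nudge its upper long side near the short-stop end, then its upper end face.

```bash
cat > nudge.py <<'E'
from h import *
Rt=D[:3,:3].T
def push(a,axis,lim,fmax=5,z=6):
    """closed fingers from deck point a (mm) along -axis until force fmax or coordinate lim"""
    a=np.array(a,float);s=arm.get_state();f0=np.array(s["ft_force"]);print("start",s["clock"])
    while a[axis]>lim:
        a[axis]-=1.5;arm.move_linear(deckpose(*a,z,1)[0],vel=.03);s=arm.get_state()
        f=Rt@(s["ft_force"]-f0)
        if f[axis]>1.8 or a[axis]-1.5<=lim: print(np.round(a,1),np.round(f,1),round(s["clock"],2))
        if f[axis]>fmax: break
    return a
E
cat > s7.py <<'E'
from nudge import *
for pt in((20,92,90),(20,92,6),(20,64,6)): print(pt,arm.solve_ik(*deckpose(*pt,1)) is not None)
arm.command_gripper(0,10)
arm.goto(*deckpose(20,92,90,1)); arm.move_linear(deckpose(20,92,6,1)[0],vel=.15)
a=push((20,92),1,64)
a[1]+=8;arm.move_linear(deckpose(*a,6,1)[0],vel=.08);arm.move_linear(deckpose(*a,90,1)[0],vel=.2)
print(arm.get_state()["clock"])
E
python3 s7.py
```

```text
(20, 92, 90) True
(20, 92, 6) True
(20, 64, 6) True
start 23.6083
[20. 65.] [ 0.3 -0.2  0.6] 28.11
[20.  63.5] [ 0.2  1.  -0.3] 28.36
29.425
```

```bash
cat > capfit.py <<'E'
from h import *
from scipy.optimize import least_squares
def capfit(p,q=np.array([.4142,.1547,.0726,-.7072,.4105])):
    Rq,t=Rd(q[3],q[4]),q[:3]
    hsv=cv2.cvtColor(p["pixels"],cv2.COLOR_RGB2HSV);m=cv2.erode(cv2.inRange(hsv,(105,120,60),(130,255,255)),np.ones((3,3)))
    n,_,st,ce=cv2.connectedComponentsWithStats(m);ctr=proj(p,Rq@[.048,.028,.036]+t)[0]
    ce=np.array([ce[i] for i in range(1,n) if 8<st[i,4]<600 and np.linalg.norm(ce[i]-ctr)<110])
    gx,gy=np.meshgrid((np.arange(6)-2.5)*.015,(np.arange(3)-1.)*.015);G=np.c_[gx.ravel(),gy.ravel()]
    def g(a):
        c,s=np.cos(a[2]),np.sin(a[2]);u=proj(p,np.c_[G@np.array([[c,s],[-s,c]])+a[:2],np.full(18,.0355)]@Rq.T+t)
        return (ce-u[np.linalg.norm(ce[:,None]-u[None],axis=2).argmin(1)]).ravel()
    b=min((least_squares(g,[.048+i,.025+j,y],x_scale=[.01,.01,.05],loss="soft_l1") for i in(-.005,0,.005,.01) for j in(-.005,0,.005,.01) for y in(0,-.1)),key=lambda s:s.cost)
    print(len(ce),"centre",np.round(b.x[:2]*1e3,1),"yaw",round(np.degrees(b.x[2]),2),"rms",round(np.sqrt(np.mean(g(b.x)**2)),2))
E
python3 - <<'E'
from capfit import *
capfit(pickle.load(open("wr.pkl","rb"))); capfit(wrist("wn"))
p=arm.capture("scene");pickle.dump(p,open("sc.pkl","wb"))
E
```

```text
18 centre [51.6 33.5] yaw -6.39 rms 0.34
12 centre [44.8 25.4] yaw -0.05 rms 0.65
```

The rack is now square to within 0.05°. Next a gentle nudge on its upper end face, then a check from the same view as before.

```bash
cat > s8.py <<'E'
from nudge import *
from capfit import capfit
arm.goto(*deckpose(113,27,90,1)); arm.move_linear(deckpose(113,27,6,1)[0],vel=.15)
a=push((113,27),0,97,fmax=4)
a[0]+=8;arm.move_linear(deckpose(*a,6,1)[0],vel=.08);arm.move_linear(deckpose(*a,90,1)[0],vel=.2)
arm.goto((.53,.15,.27),(180,0,0));print(arm.get_state()["clock"]);p=wrist("wr2");capfit(p)
E
python3 s8.py
```

```text
start 30.7833
[101.  27.] [ 5.2 -0.5 -0.5] 32.79
35.95
4 centre [51.5 28. ] yaw 0.83 rms 0.68
```

Run:
```python
from capfit import *
arm.command_gripper(.09);print(arm.get_state()["clock"]);p=wrist("wr3");capfit(p)
# long-side bright/dark: rack far bottom edges vs model of home under same view bias
q=np.array([.4142,.1547,.0726,-.7072,.4105])
hsv=cv2.cvtColor(p["pixels"],cv2.COLOR_RGB2HSV)
# brightness profiles along deck lines: +y at x=40 and +x at y=25..40, on plate plane
g=cv2.GaussianBlur(cv2.cvtColor(p["pixels"],cv2.COLOR_RGB2GRAY),(3,3),0)
def prof(pts):
    u=proj(p,(np.array(pts)/1e3)@Rd(q[3],q[4]).T+q[:3]).astype(np.float32);return cv2.remap(g,u[:,:1],u[:,1:],1)[:,0].tolist()
for x in(15,50,85): print("x",x,"y=44..60",prof([(x,y,0) for y in range(44,61)]))
for y in(15,30,44): print("y",y,"x=90..106",prof([(x,y,0) for x in range(90,107)]))
```

```text
37.4417
18 centre [50.8 28.4] yaw -0.0 rms 0.31
x 15 y=44..60 [76, 77, 76, 75, 73, 75, 86, 114, 145, 169, 178, 180, 180, 180, 180, 181, 180]
x 50 y=44..60 [77, 77, 79, 81, 83, 84, 94, 120, 149, 169, 177, 177, 176, 176, 177, 178, 177]
x 85 y=44..60 [76, 76, 77, 77, 76, 78, 86, 110, 143, 170, 177, 177, 176, 176, 177, 178, 179]
y 15 x=90..106 [95, 94, 94, 95, 98, 109, 128, 153, 167, 173, 174, 174, 174, 174, 174, 174, 174]
y 30 x=90..106 [95, 95, 94, 94, 95, 104, 126, 152, 170, 176, 178, 177, 177, 177, 178, 177, 177]
y 44 x=90..106 [85, 90, 93, 95, 96, 104, 122, 147, 167, 175, 177, 177, 177, 177, 177, 177, 177]
```

Run:
```python
from h import *
p=pickle.load(open("wr3.pkl","rb"));q=np.array([.4142,.1547,.0726,-.7072,.4105])
g=cv2.GaussianBlur(cv2.cvtColor(p["pixels"],cv2.COLOR_RGB2GRAY),(3,3),0)
def prof(pts):
    u=proj(p,(np.array(pts)/1e3)@Rd(q[3],q[4]).T+q[:3]).astype(np.float32);return cv2.remap(g,u[:,:1],u[:,1:],1)[:,0].tolist()
for x in(103,112,122): print("x",x,"y=-6..6",prof([(x,y,0) for y in range(-6,7)]))
for y in(56,62,68,74): print("y",y,"x=-6..6",prof([(x,y,0) for x in range(-6,7)]))
```

```text
x 103 y=-6..6 [100, 81, 67, 61, 59, 62, 75, 99, 132, 160, 173, 176, 174]
x 112 y=-6..6 [100, 80, 67, 60, 60, 63, 76, 108, 141, 165, 175, 176, 174]
x 122 y=-6..6 [100, 80, 66, 59, 58, 59, 71, 92, 127, 158, 172, 176, 175]
y 56 x=-6..6 [88, 80, 77, 76, 77, 84, 100, 123, 147, 165, 178, 180, 180]
y 62 x=-6..6 [88, 80, 77, 76, 78, 84, 104, 130, 153, 170, 179, 181, 181]
y 68 x=-6..6 [88, 81, 77, 76, 76, 84, 103, 128, 152, 170, 175, 178, 178]
y 74 x=-6..6 [89, 81, 76, 76, 77, 85, 102, 128, 154, 171, 177, 180, 180]
```

Measured against the stops' foot lines, the rack spans 49.9 mm by about 95.3 mm (nominal 50 by 96) at 0.0° yaw, so it is home against both stops. Handing in.

```bash
python3 -c "
from rig import arm
print(arm.finish_job())"
```

```text
the job is handed in; nothing more can be done
None
```

The rack is on the tilt stand, square and against both stops as measured in the last wrist view; after release it hung up about 6° askew, two gentle nudges brought it home, and I handed the job in at about 37.5 s.

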